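# Sweep the pot shards into the dustpan

### The arm

A 7-joint arm with a two-finger parallel gripper is mounted at the origin on the work surface. World frame = base frame: x ahead of the robot, y to its left, z up, the work surface at z = 0. Lengths are in m, angles in rad, forces in N, time in s.
With the tool pointing down it reaches from about 0.425 to 0.925 m from the base axis. Payload 6.8 kg.
Tool frame: the origin (TCP) lies between the finger pads; the fingertips stand r.tcp_to_tips ahead of it and the grasp point (between the pads) lies 3 mm ahead of it (r.tcp_to_tips is the distance from the TCP to the fingertips, in m); z points along the fingers, y is the line along which they close (so a half turn about z gives the same grasp; the last joint's range is limited). The gripper opens to 85 mm and grips with 20 to 120 N. Pads are 22 mm wide; open, the fingers measure 114 mm over their backs; the gripper's body (76 mm by 85 mm) begins 54 mm behind the grasp point. The pads swing forward as they close: fully open they stand 13 mm farther back than shut.
Start: joints at [1.08, 0.477, 0.022, 1.555, -0.011, 1.109, -0.083], TCP at [0.252, -0.626, 0.253] pointing down, gripper open.
Joint ranges: [-2.96, 2.96], [-0.34, 2.1], [-1.41, 1.46], [0.24, 2.44], [-1.37, 4.51], [0.17, 1.92], [-2.96, 2.96]. Speed limits (rad/s): [2.39, 2.39, 3.14, 3.14, 3.14, 3.14, 3.14].

### API

Orientations are given as a rotation vector (axis times angle).
In Python, from bench import r gives the robot as it stands. The module is installed in compiled form; this text tells all that it offers.
- The arm moves only by the tool step_arm, never from a script. Its argument "moves" is a list of rows, each an object of numbers: "rx", "ry", "rz": the turn, a rotation vector about the tool's x, y, z in degrees; "dx", "dy", "dz": the shift along the tool's x, y, z in mm; "gripper": the opening, from -1 (shut) to 1 (fully open). In form: [{"rx": .., "ry": .., "rz": .., "dx": .., "dy": .., "dz": .., "gripper": ..}, ...]. A call has 1 to 20 rows; each row shifts and turns the commanded pose from where the row before left it, along the tool's axes as they then stand; what a row does not reach is not made up. A row lasts 1/8 s, in which the tool goes at most 62.5 mm and 10.7 degrees, less where a joint would pass 70% of its speed; a pose out of reach is approached as far as the arm can. A call is refused whole if a number of a shift passes 62.5 or a number of a turn 10.7, either way. A call with a gripper value outside its range is refused whole. The fingers move at their own pace and stop on an object; "grip_force" is the grip in N (left out, the last holds). Time passes only in rows, so rows that do not move let the fingers close. It gives the time, the measured TCP pose, the force, the opening and the grip force at its end, in the units of the state.
- r.get_obs(): the state, without advancing time (a new reading comes with each control period).
- r.grab_frame(name): name is "scene" or "top" or "wrist"; returns the picture (400x640x3 uint8, blue, green, red); there is no depth.
- r.camera_info(name): a dict with "mtx" (3x3 intrinsics, pixels), "D" ([k1, k2, p1, p2, k3] as OpenCV has them; the pictures are not rectified), "rvec" (rotation vector, rad) and "tvec" (3), from world to camera coordinates, as OpenCV has them. Camera axes: x right, y down, z forward; pixel columns grow to the right and rows downward; lengths in m; the calibration is good to about 2 mm. A picture is of the moment at which its call begins: read the wrist's pose just before it. camera_info takes no time and is no camera call; for the wrist camera it gives the pose at the moment of the call.
- r.hand_in(): hands the job in; it is judged then, once.
The state is a dict: "clock": time; "joints": joint angles; "qvel": joint speeds; "tau": joint torques, N m; "tcp_pos": TCP position; "orientation": TCP orientation; "contact_force": force on the tool from outside, world axes, zero at the start; "moment": the same for the moment, N m; "grip_width": finger opening in m; "gripper_force": force on a finger pad.
Only numpy, scipy, OpenCV 4.12 (cv2) and the standard library are available. Lean on these libraries where they do the work, as an engineer would, in place of code of your own. Each camera call takes 0.05 s, during which the arm holds its last target. There are 200 camera calls.

### The job

A terracotta pot has broken on the shelf: take the hand brush and sweep all five shards over the lip and well into the dustpan. The shards are sharp, so touch them with the brush only, and neither shove the pan out of its place nor disturb the things around. Then stand the brush back on its bristles on the shelf, clear of the dustpan.

Things in the scene. Friction and masses are not known exactly. Their poses are not given: they have to be found in the camera images.
- brush: Wooden hand brush, 283 mm long, 0.19 kg. Origin: middle of the underside of the bristles; x runs along the brush to the free end of the head, the handle to -x; z up as it stands on its bristles. Bristles (stiff, do not bend): x -75 to 75 mm, 36 mm wide in y, z 0 to 46. Wooden back above: x -78 to 78, 42 wide, z 46 to 66. It stands right of the shards, handle roughly to the robot.
- brush_grip (a point): A good point to grip the brush: the middle of the handle's section close to the head, at x = -100, y = 0, z = 56 mm in the brush's frame. The handle is 26 mm wide in y, z 46 to 66 mm, and runs from x = -78 to -205 mm.
- dustpan: Loose sheet-steel dustpan, 0.5 kg, flat on the shelf; it slides if pushed with over about 2 N. Origin: middle of the front lip, underside; x leads over the lip into the pan, away from the shards, y along the lip, z up. The 230 mm wide lip (y -115 to 115) is a knife edge on the shelf at x = 0, rises evenly to z = 4 mm at x = 32 mm; from there the floor is flat at z = 4 mm up to the back wall.
- pan_floor (a point): Middle of the dustpan's flat floor, at x = 115, y = 0, z = 4 mm in its frame. Side walls 2.5 mm thick, inner faces at y = -112.5 and 112.5 mm, 12 mm high near the lip, 48 mm at x = 90, 60 mm at the back; back wall at x = 198 mm, 60 mm high. Open on top. A round handle 20 mm thick runs on from the back wall to x = 335 mm, up to 72 mm high.
- shard1: Loose shard of a broken terracotta pot, 42 x 36 mm, 12 mm high, 9 mm thick, 19 to 30 g, a piece of curved pot wall lying hollow side down; origin in the middle of its underside, z up at the start. It lies on the shelf in front of the dustpan's lip.
- shard2: Loose shard of a broken terracotta pot, 44 x 35 mm, 13 mm high, 9 mm thick, 19 to 30 g, a piece of curved pot wall lying hollow side down; origin in the middle of its underside, z up at the start. It lies on the shelf in front of the dustpan's lip.
- shard3: Loose shard of a broken terracotta pot, 41 x 34 mm, 15 mm high, with the pot's thicker rim band along one edge, 9 mm thick, 19 to 30 g, a piece of curved pot wall lying hollow side down; origin in the middle of its underside, z up at the start. It lies on the shelf in front of the dustpan's lip.
- shard4: Loose shard of a broken terracotta pot, 34 x 32 mm, 11 mm high, the smallest, 9 mm thick, 19 to 30 g, a piece of curved pot wall lying hollow side down; origin in the middle of its underside, z up at the start. It lies on the shelf in front of the dustpan's lip.
- shard5: Loose shard of a broken terracotta pot, 42 x 34 mm, 10 mm high, a nearly flat piece of the pot's base, 9 mm thick, 19 to 30 g, origin in the middle of its underside, z up at the start. It lies on the shelf in front of the dustpan's lip.
- pot_rack: Bystander: slotted wooden rack, 400 mm (x) by 140 mm, with three terracotta pots on edge in it, 130 mm high in all; origin under its middle. To the right of the brush.
- garden_fork: Bystander: stainless hand fork with a wooden handle lying along its y axis, 290 mm long, 68 mm wide, 31 mm high; origin under its middle. It lies on the left, between the robot and the dustpan.
- tin: Bystander: closed round aluminium tin, 91 mm across, 78 mm high; origin under its middle. On the right, near the robot, nearer than the brush.
Things that resemble listed ones, but are neither listed nor needed, are in the scene too. Leave any pink or purple look-alike of the shard3 alone.

How it is judged:
At the end, for the whole second after the job is handed in: All five shards lie still in the dustpan, their middles at least 20 mm past the lip and between its walls; the pan lies flat; the brush stands still on its bristles on the shelf (within 10 mm of height, tilted less than 0.15 rad) and does not touch the pan (x of shard1 in the frame of dustpan between 0.02 and 0.2 m and y of shard1 in the frame of dustpan between -0.113 and 0.113 m and z of each of shard1, shard2, shard3, shard4, shard5 in the frame of dustpan below 0.055 m and linear speed of each of shard1, shard2, shard3, shard4, shard5, brush below 0.02 m/s and x of shard2 in the frame of dustpan between 0.02 and 0.2 m and y of shard2 in the frame of dustpan between -0.113 and 0.113 m and x of shard3 in the frame of dustpan between 0.02 and 0.2 m and y of shard3 in the frame of dustpan between -0.113 and 0.113 m and x of shard4 in the frame of dustpan between 0.02 and 0.2 m and y of shard4 in the frame of dustpan between -0.113 and 0.113 m and x of shard5 in the frame of dustpan between 0.02 and 0.2 m and y of shard5 in the frame of dustpan between -0.113 and 0.113 m and angle between dustpan's own z axis and vertical below 0.08 rad and angle between brush's own z axis and vertical below 0.15 rad and height (world z) of brush between -0.01 and 0.01 m and contact force between brush and dustpan below 0.05 N).
It fails at once if the gripper or the arm touches a shard (contact force between any of the fingers, the arm and shard1 above 0.1 N or contact force between any of the fingers, the arm and shard2 above 0.1 N or contact force between any of the fingers, the arm and shard3 above 0.1 N or contact force between any of the fingers, the arm and shard4 above 0.1 N or contact force between any of the fingers, the arm and shard5 above 0.1 N).
It fails at once if the dustpan is shoved more than 40 mm from its place (distance of dustpan from where it was at the start of the episode above 0.04 m).
It fails at once if the pot rack, hand fork or tin is moved more than 20 mm (distance of any of pot_rack, garden_fork, tin from where it was at the start of the episode above 0.02 m).
It also fails if it takes over 69 s, if anything falls off the work surface, if the arm or the gripper's body presses on something with over 40 N, if the wrist force passes 120 N, or if a joint passes its speed limit or range.

## Working session

There is one attempt and no reset: what is moved stays moved. The work goes in short steps, Python scripts to look and compute and a tool call to move; the robot and the scene stay as the last step left them, time stands still between calls to the robot, and variables do not carry over. Pictures are saved under pics/ and viewed, at most 12 in all, crops included, and the job is handed in when it is done.

Besides the shell and the picture viewer there is one more tool, called as name(argument=value, ...), one argument or row to a line, values as JSON. step_arm: Moves the arm, as the interface text tells. Its arguments: {"type":"object","properties":{"moves":{"type":"array","items":{"type":"object","properties":{"rx":{"type":"number"},"ry":{"type":"number"},"rz":{"type":"number"},"dx":{"type":"number"},"dy":{"type":"number"},"dz":{"type":"number"},"gripper":{"type":"number"}}}},"grip_force":{"type":"number"}},"required":["moves"]}

```bash
mkdir -p pics
cat > h.py <<'E'
import numpy as np, cv2
from bench import r
from scipy.spatial.transform import Rotation as R
def px2w(ci,uv,z=0.0):
    p=cv2.undistortPoints(np.array(uv,float).reshape(-1,1,2),np.array(ci["mtx"]),np.array(ci["D"])).reshape(-1,2)
    M=cv2.Rodrigues(np.array(ci["rvec"],float))[0]; t=np.array(ci["tvec"],float).ravel()
    c=-M.T@t; d=np.c_[p,np.ones(len(p))]@M
    return c+d*((z-c[2])/d[:,2])[:,None]
def w2px(ci,P):
    return cv2.projectPoints(np.array(P,float).reshape(-1,1,3),np.array(ci["rvec"],float),np.array(ci["tvec"],float),np.array(ci["mtx"]),np.array(ci["D"]))[0].reshape(-1,2)
def snap(n,f,s=1,crop=None):
    im=r.grab_frame(n); cv2.imwrite(f"pics/{f}_raw.png",im)
    if crop: im=im[crop[1]:crop[3],crop[0]:crop[2]]
    cv2.imwrite(f"pics/{f}.png",cv2.resize(im,None,fx=s,fy=s,interpolation=cv2.INTER_CUBIC))
E
python3 - <<'E'
from h import *
snap("top","top0",1.25); snap("scene","scene0",1.25)
print(r.get_obs(), r.tcp_to_tips)
for n in ("top","scene"):
    ci=r.camera_info(n); M=cv2.Rodrigues(np.array(ci["rvec"]))[0]; print(n,-M.T@np.array(ci["tvec"]).ravel(),M[2])
E
```

```text
{'clock': 0.1, 'joints': array([ 1.07989327,  0.47773105,  0.02234723,  1.55633704, -0.01151446,
        1.10930927, -0.08308016]), 'qvel': array([ 0.00033126, -0.00203609,  0.00084554, -0.00374725,  0.0018299 ,
        0.00082338, -0.0004585 ]), 'tau': array([ 5.98111612e-03, -5.97755420e+01,  1.61441009e+00, -2.81953651e+01,
        1.28729426e-02,  5.04643918e-03,  3.61042873e-05]), 'tcp_pos': array([ 0.25193625, -0.62568821,  0.25242043]), 'orientation': array([-3.08264122e+00, -5.97381664e-01,  6.63218145e-04]), 'contact_force': array([-0.18214106,  0.53829414,  0.33683364]), 'moment': array([ 0.05214903, -0.00714862,  0.01237183]), 'gripper_force': 0.0, 'grip_width': 0.08540730646349382} 0.022
top [ 0.43514541 -0.11123205  1.24478684] [ 0.11567701 -0.02266495 -0.99302826]
scene [ 1.16260841 -0.15586548  1.11241405] [-0.49456155  0.0292169  -0.86865139]
```

View pics/top0.png

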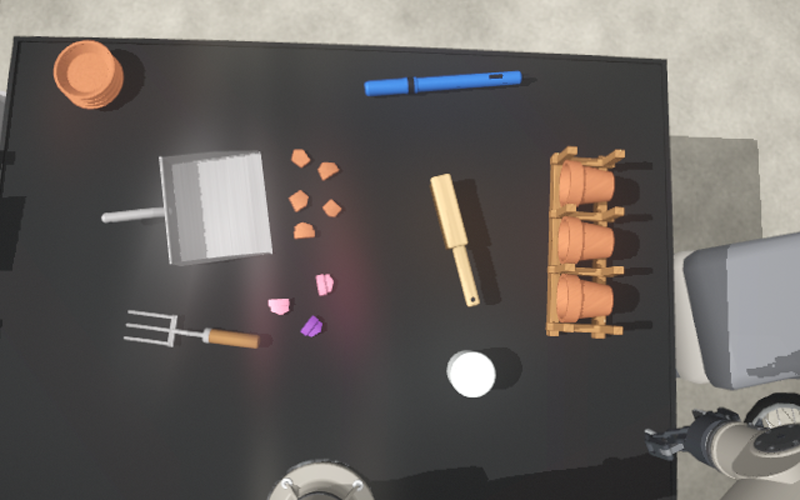

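View pics/scene0.png

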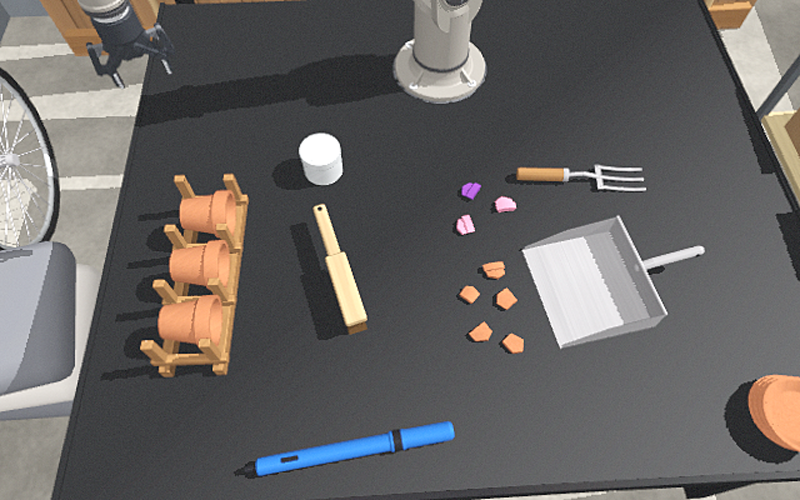

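The top view (at 1.25x) shows the pan lip from (262,151) to (272,253). The five terracotta shards are at (300,158), (328,170), (299,200), (332,208) and (304,231). The pink and purple look-alikes are at (325,284), (279,305) and (312,327). The brush head runs from (442,176) to (457,246), with the handle end at (472,304).

Run:
```python
from h import *
T=r.camera_info("top"); S=r.camera_info("scene")
def show(n,ci,uv,z): 
    print(n); print(np.round(px2w(ci,np.array(uv)/1.25,z),3).tolist())
show("shards top",T,[(300,158),(328,170),(299,200),(332,208),(304,231)],.01)
show("shards scene",S,[(513,344),(481,333),(506,299),(470,294),(494,270)],.01)
show("lookalike",T,[(325,284),(279,305),(312,327)],.01)
show("lip corners top",T,[(262,151),(272,253)],.01)
show("lip scene z0",S,[(524,248),(562,347)],.0)
show("pan back top z.06",T,[(160,157),(170,265)],.06)
show("brush top z.066: head far L,R, near L,R, handle end",T,[(431,177),(452,174),(447,249),(467,245),(473,305)],.066)
show("brush scene z.066",S,[(346,332),(366,321),(327,256),(347,251),(320,206)],.066)
show("tin, z.078",T,[(471,373)],.078)
show("fork end z.02",T,[(260,341),(126,325)],.02)
show("rack",T,[(550,155),(548,333)],.06)
```

```text
shards top
[[0.765, 0.079, 0.01], [0.74, 0.016, 0.01], [0.67, 0.076, 0.01], [0.655, 0.003, 0.01], [0.602, 0.062, 0.01]]
shards scene
[[0.77, 0.076, 0.01], [0.743, 0.016, 0.01], [0.673, 0.077, 0.01], [0.657, 0.004, 0.01], [0.605, 0.061, 0.01]]
lookalike
[[0.489, 0.012, 0.01], [0.441, 0.108, 0.01], [0.396, 0.036, 0.01]]
lip corners top
[[0.778, 0.163, 0.01], [0.552, 0.129, 0.01]]
lip scene z0
[[0.551, 0.135, 0.0], [0.778, 0.174, 0.0]]
pan back top z.06
[[0.744, 0.368, 0.06], [0.516, 0.33, 0.06]]
brush top z.066: head far L,R, near L,R, handle end
[[0.718, -0.207, 0.066], [0.726, -0.252, 0.066], [0.566, -0.244, 0.066], [0.576, -0.285, 0.066], [0.452, -0.3, 0.066]]
brush scene z.066
[[0.747, -0.246, 0.066], [0.727, -0.208, 0.066], [0.581, -0.283, 0.066], [0.572, -0.242, 0.066], [0.459, -0.298, 0.066]]
tin, z.078
[[0.315, -0.296, 0.078]]
fork end z.02
[[0.364, 0.143, 0.02], [0.388, 0.43, 0.02]]
rack
[[0.777, -0.463, 0.06], [0.399, -0.458, 0.06]]
```

step_arm(
  moves=[
    {"rz": 4},
    {"rz": 4},
    {"dx": 37.5,"dy": -27},
    {"dx": 37.5,"dy": -27},
    {"dx": 37.5,"dy": -27},
    {"dx": 37.5,"dy": -27},
    {"dx": 37.5,"dy": -27},
    {"dx": 37.5,"dy": -27},
    {"dx": 37.5,"dy": -27,"dz": 10},
    {"dx": 37.5,"dy": -27,"dz": 10},
    {"dx": 37.5,"dy": -27,"dz": 15},
    {"dx": 37.5,"dy": -27,"dz": 15},
    {},
  ],
  grip_force=90,
)

```text
invalid input at $.moves[0]: expected keys rx, ry, rz, dx, dy, dz, gripper
```

Run:
```python
from h import *
ci=r.camera_info("wrist"); snap("wrist","w1",1.25)
o=r.get_obs(); print(o["tcp_pos"],R.from_rotvec(o["orientation"]).as_matrix().round(4).tolist())
c,s=np.cos(np.radians(14)),np.sin(np.radians(14))
print((w2px(ci,[[.55,-.27,.066],[.569,-.265,.066]])*1.25).round(0).tolist())
import pickle; pickle.dump(ci,open("w1.pkl","wb"))
```

```text
[ 0.25195579 -0.62576293  0.25253751] [[0.9276, 0.3735, -0.0006], [0.3735, -0.9276, 0.0013], [-0.0001, -0.0014, -1.0]]
[[23.0, -462.0], [20.0, -508.0]]
```

View pics/w1.png

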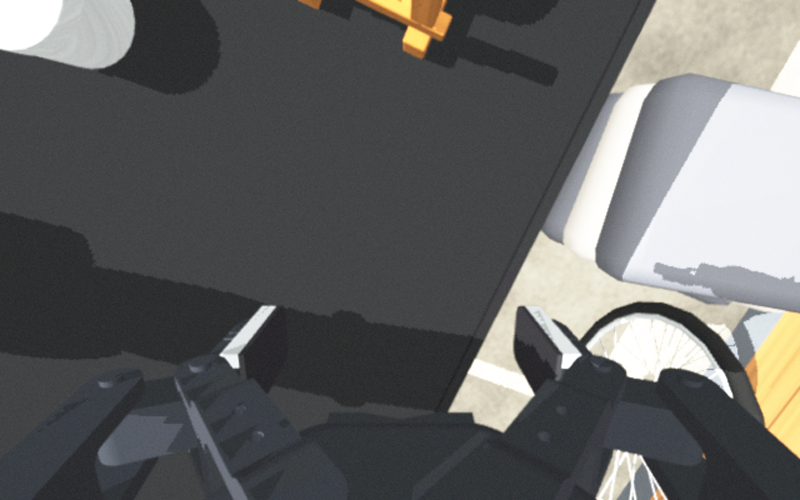

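The move was refused because every row needs all the keys. The wrist view still shows the start pose, with the fingers at (260,340) and (545,340) and nothing useful below them.

step_arm(
  moves=[
    {"rx": 0,"ry": 0,"rz": 4,"dx": 0,"dy": 0,"dz": 0,"gripper": 1},
    {"rx": 0,"ry": 0,"rz": 4,"dx": 0,"dy": 0,"dz": 0,"gripper": 1},
    {"rx": 0,"ry": 0,"rz": 0,"dx": 37.5,"dy": -27,"dz": 0,"gripper": 1},
    {"rx": 0,"ry": 0,"rz": 0,"dx": 37.5,"dy": -27,"dz": 0,"gripper": 1},
    {"rx": 0,"ry": 0,"rz": 0,"dx": 37.5,"dy": -27,"dz": 0,"gripper": 1},
    {"rx": 0,"ry": 0,"rz": 0,"dx": 37.5,"dy": -27,"dz": 0,"gripper": 1},
    {"rx": 0,"ry": 0,"rz": 0,"dx": 37.5,"dy": -27,"dz": 0,"gripper": 1},
    {"rx": 0,"ry": 0,"rz": 0,"dx": 37.5,"dy": -27,"dz": 0,"gripper": 1},
    {"rx": 0,"ry": 0,"rz": 0,"dx": 37.5,"dy": -27,"dz": 10,"gripper": 1},
    {"rx": 0,"ry": 0,"rz": 0,"dx": 37.5,"dy": -27,"dz": 10,"gripper": 1},
    {"rx": 0,"ry": 0,"rz": 0,"dx": 37.5,"dy": -27,"dz": 15,"gripper": 1},
    {"rx": 0,"ry": 0,"rz": 0,"dx": 37.5,"dy": -27,"dz": 15,"gripper": 1},
    {"rx": 0,"ry": 0,"rz": 0,"dx": 0,"dy": 0,"dz": 0,"gripper": 1},
  ],
  grip_force=90,
)

```text
clock: 1.78
tcp_pos: [0.5531, -0.2686, 0.2016]
orientation: [-3.113, -0.392, 0.001]
contact_force: [0.1, -0.2, 0.3]
grip_width: 0.086
gripper_force: 0.0
```

Run:
```python
from h import *
ci=r.camera_info("wrist"); snap("wrist","w2",1.25)
o=r.get_obs(); print(o["tcp_pos"],R.from_rotvec(o["orientation"]).as_matrix().round(4).tolist())
print((w2px(ci,[[.55,-.27,.066],[.569,-.265,.066]])*1.25).round(0).tolist())
import pickle; pickle.dump(ci,open("w2.pkl","wb"))
```

```text
[ 0.55171452 -0.27163247  0.20235854] [[0.9696, 0.2446, -0.0014], [0.2446, -0.9696, 0.0013], [-0.001, -0.0016, -1.0]]
[[402.0, 250.0], [402.0, 222.0]]
```

View pics/w2.png

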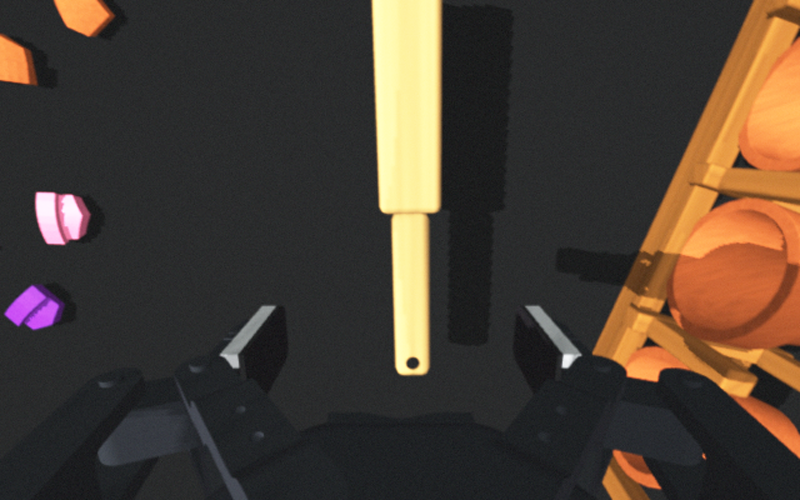

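The wrist view shows the brush handle upright below the gripper. The head's near edge is at (410,212), spanning x from 379 to 441, and the handle end is at (412,374). The head at the top of the picture spans x from 372 to 442.

Run:
```python
from h import *
import pickle; ci=pickle.load(open("w2.pkl","rb"))
p=px2w(ci,np.array([(410,212),(412,375),(407,5),(410,218),(411,350)])/1.25,.066); print(p.round(4).tolist())
u=p[4]-p[2]; print(np.degrees(np.arctan2(-u[1],-u[0])), np.linalg.norm(p[1]-p[0]))
```

```text
[[0.577, -0.2687, 0.066], [0.4557, -0.3022, 0.066], [0.6972, -0.2353, 0.066], [0.573, -0.2697, 0.066], [0.4761, -0.296, 0.066]]
15.358126522729998 0.12588298471342893
```

step_arm(
  moves=[
    {"rx": 0,"ry": 0,"rz": -1.2,"dx": 3,"dy": 4,"dz": 24,"gripper": 1},
    {"rx": 0,"ry": 0,"rz": 0,"dx": 0,"dy": 0,"dz": 30,"gripper": 1},
    {"rx": 0,"ry": 0,"rz": 0,"dx": 0,"dy": 0,"dz": 30,"gripper": 1},
    {"rx": 0,"ry": 0,"rz": 0,"dx": 0,"dy": 0,"dz": 30,"gripper": 1},
    {"rx": 0,"ry": 0,"rz": 0,"dx": 0,"dy": 0,"dz": 20,"gripper": 1},
    {"rx": 0,"ry": 0,"rz": 0,"dx": 0,"dy": 0,"dz": 10,"gripper": 1},
    {"rx": 0,"ry": 0,"rz": 0,"dx": 0,"dy": 0,"dz": 0,"gripper": 1},
    {"rx": 0,"ry": 0,"rz": 0,"dx": 0,"dy": 0,"dz": 0,"gripper": -1},
    {"rx": 0,"ry": 0,"rz": 0,"dx": 0,"dy": 0,"dz": 0,"gripper": -1},
    {"rx": 0,"ry": 0,"rz": 0,"dx": 0,"dy": 0,"dz": 0,"gripper": -1},
    {"rx": 0,"ry": 0,"rz": 0,"dx": 0,"dy": 0,"dz": 0,"gripper": -1},
    {"rx": 0,"ry": 0,"rz": 0,"dx": 0,"dy": 0,"dz": 0,"gripper": -1},
    {"rx": 0,"ry": 0,"rz": 0,"dx": 0,"dy": 0,"dz": 0,"gripper": -1},
  ],
  grip_force=90,
)

```text
clock: 3.45
tcp_pos: [0.5553, -0.277, 0.0599]
orientation: [3.114, 0.414, 0.001]
contact_force: [-0.5, 0.6, 5.9]
grip_width: 0.0245
gripper_force: 87.7
```

Run:
```python
from h import *
o=r.get_obs(); print(o["tcp_pos"],o["gripper_force"],o["grip_width"],o["contact_force"],R.from_rotvec(o["orientation"]).as_matrix()[:2,0])
```

```text
[ 0.55533398 -0.27697487  0.05992595] 87.73574352264404 0.0244919143907398 [-0.54965595  0.59858716  5.88219036] [0.96531107 0.26110165]
```

step_arm(
  moves=[
    {"rx": 0,"ry": 0,"rz": 0,"dx": 0,"dy": 0,"dz": -10,"gripper": -1},
    {"rx": 0,"ry": 0,"rz": 0,"dx": 0,"dy": 0,"dz": -12,"gripper": -1},
    {"rx": 0,"ry": 0,"rz": 3,"dx": 0,"dy": 0,"dz": 0,"gripper": -1},
    {"rx": 0,"ry": 0,"rz": 3,"dx": 0,"dy": 0,"dz": 0,"gripper": -1},
    {"rx": 0,"ry": 0,"rz": 0,"dx": 20,"dy": -30,"dz": 0,"gripper": -1},
    {"rx": 0,"ry": 0,"rz": 0,"dx": 20,"dy": -40,"dz": 0,"gripper": -1},
    {"rx": 0,"ry": 0,"rz": 0,"dx": 20,"dy": -40,"dz": 0,"gripper": -1},
    {"rx": 0,"ry": 0,"rz": 0,"dx": 20,"dy": -40,"dz": 0,"gripper": -1},
    {"rx": 0,"ry": 0,"rz": 0,"dx": 20,"dy": -30,"dz": 0,"gripper": -1},
    {"rx": 0,"ry": 0,"rz": 0,"dx": 0,"dy": -15,"dz": 0,"gripper": -1},
    {"rx": 0,"ry": 0,"rz": 0,"dx": 0,"dy": 0,"dz": 0,"gripper": -1},
    {"rx": 0,"ry": 0,"rz": 0,"dx": 0,"dy": 0,"dz": 0,"gripper": -1},
  ],
  grip_force=90,
)

```text
clock: 4.95
tcp_pos: [0.6221, -0.0709, 0.0814]
orientation: [3.131, 0.246, -0.001]
contact_force: [0.6, -0.4, -2.3]
grip_width: 0.0248
gripper_force: 88.2
```

Run:
```python
from h import *
o=r.get_obs(); p=o["tcp_pos"]; X=R.from_rotvec(o["orientation"]).as_matrix()
print(p,o["gripper_force"],o["contact_force"],o["moment"],X.round(4).tolist())
S=r.camera_info("scene"); snap("scene","s1",2,(260,140,560,340))
th=np.radians(9.2); ux=np.array([-np.sin(th),np.cos(th)]); uy=np.array([-np.cos(th),-np.sin(th)])
d=p[:2]-[.665,.151]; print(d@ux,d@uy)
# predicted far top corners of head
for x,y in ((179,21),(179,-21),(23,21)):
    q=p+X@np.array([x/1e3,-y/1e3,-.008]); print(((w2px(S,q)-[260,140])*2).round(0))
```

```text
[ 0.62210829 -0.07087234  0.08140533] 88.20439338684082 [ 0.64269235 -0.43323884 -2.30081747] [-0.03650485  0.15944386  0.01460303] [[0.9877, 0.1563, -0.0005], [0.1563, -0.9877, -0.0013], [-0.0007, 0.0013, -1.0]]
-0.21216065768481712 0.07781317800850047
[[229. 272.]]
[[193. 280.]]
[[195. 153.]]
```

View pics/s1.png

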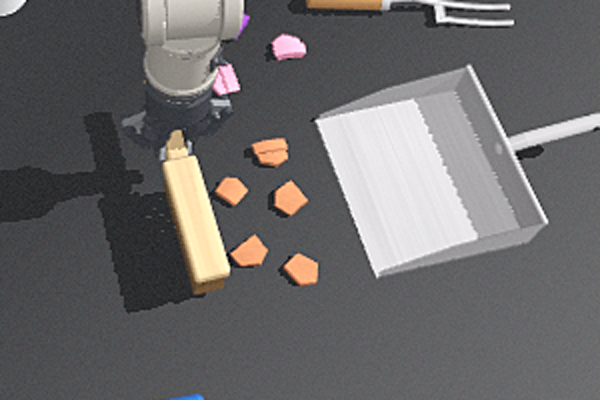

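The crop shows the brush head squarely behind the shards. Its corners are at (230,273) and (192,152), which agrees with the prediction. The shards are at (302,270), (249,251), (290,199), (231,191) and (270,152), and the pan is undisturbed.

step_arm(
  moves=[
    {"rx": 0,"ry": 0,"rz": 0,"dx": 3,"dy": 0,"dz": 10,"gripper": -1},
    {"rx": 0,"ry": 0,"rz": 0,"dx": 0,"dy": 0,"dz": 9,"gripper": -1},
    {"rx": 0,"ry": 0,"rz": 0,"dx": 0,"dy": 0,"dz": 0,"gripper": -1},
    {"rx": 0,"ry": 0,"rz": 0,"dx": 0,"dy": -10,"dz": 0,"gripper": -1},
    {"rx": 0,"ry": 0,"rz": 0,"dx": 0,"dy": -15,"dz": 0,"gripper": -1},
    {"rx": 0,"ry": 0,"rz": 0,"dx": 0,"dy": -15,"dz": 0,"gripper": -1},
    {"rx": 0,"ry": 0,"rz": 0,"dx": 0,"dy": -15,"dz": 0,"gripper": -1},
    {"rx": 0,"ry": 0,"rz": 0,"dx": 0,"dy": -15,"dz": 0,"gripper": -1},
    {"rx": 0,"ry": 0,"rz": 0,"dx": 0,"dy": -15,"dz": 0,"gripper": -1},
    {"rx": 0,"ry": 0,"rz": 0,"dx": 0,"dy": -15,"dz": 0,"gripper": -1},
    {"rx": 0,"ry": 0,"rz": 0,"dx": 0,"dy": -10,"dz": 0,"gripper": -1},
    {"rx": 0,"ry": 0,"rz": 0,"dx": 0,"dy": 0,"dz": 0,"gripper": -1},
  ],
  grip_force=90,
)

```text
clock: 6.5
tcp_pos: [0.6082, 0.0419, 0.0623]
orientation: [-3.131, -0.253, -0.0]
contact_force: [0.4, -0.6, -1.7]
grip_width: 0.0247
gripper_force: 88.3
```

```bash
cat >> h.py <<'E'
def st():
    o=r.get_obs(); p=o["tcp_pos"]; X=R.from_rotvec(o["orientation"]).as_matrix()
    th=np.radians(9.2); ux=np.array([-np.sin(th),np.cos(th)]); uy=np.array([-np.cos(th),-np.sin(th)])
    d=p[:2]-[.665,.151]; print(o["clock"],p.round(4),"pan xy",(d@ux).round(4),(d@uy).round(4),"yaw",np.degrees(np.arctan2(X[1,0],X[0,0])).round(2),o["contact_force"].round(1),o["moment"].round(2))
E
python3 - <<'E'
from h import *
st(); snap("scene","s2",2,(260,140,560,340))
E
```

```text
6.5 [0.6082 0.0419 0.0623] pan xy -0.0987 0.0736 yaw 9.23 [ 0.4 -0.6 -1.7] [ 0.02  0.1  -0.04]
```

View pics/s2.png

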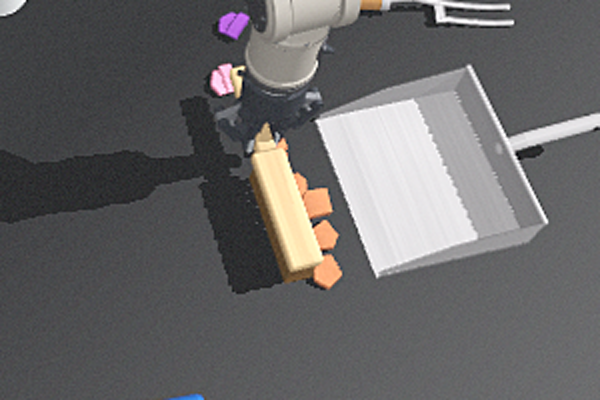

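The crop shows four shards gathered against the brush front at (300,183), (317,203), (325,236) and (327,272). The one at (327,272) is close to the free end. The rim shard stays under the handle at (283,147).

Run:
```python
from h import *
S=r.camera_info("scene")
p=px2w(S,np.array([(327,272),(325,236),(317,203),(300,183),(283,147)])/2+[260,140],.01)[:,:2]
L=px2w(S,np.array([(318,121),(377,277)])/2+[260,140],.0)[:,:2]; print(L)
th=np.radians(9.2); ux=np.array([-np.sin(th),np.cos(th)]); uy=np.array([-np.cos(th),-np.sin(th)])
for q in list(p)+list(L): print(((q-[.665,.151])@ux).round(3),((q-[.665,.151])@uy).round(3))
```

```text
[[0.55729684 0.13340168]
 [0.78019422 0.17055873]]
-0.06 -0.1
-0.047 -0.055
-0.043 -0.01
-0.055 0.022
-0.061 0.077
-0.0 0.109
0.001 -0.117
```

The outer shard is at pan y of about -0.10 and would catch the side wall. I'll back off and nudge it inward with the brush turned 30°.

step_arm(
  moves=[
    {"rx": 0,"ry": 0,"rz": 0,"dx": 0,"dy": 20,"dz": 0,"gripper": -1},
    {"rx": 0,"ry": 0,"rz": 0,"dx": 0,"dy": 35,"dz": 0,"gripper": -1},
    {"rx": 0,"ry": 0,"rz": 0,"dx": 20,"dy": 28,"dz": 0,"gripper": -1},
    {"rx": 0,"ry": 0,"rz": 0,"dx": 39,"dy": 0,"dz": 0,"gripper": -1},
    {"rx": 0,"ry": 0,"rz": -7.5,"dx": 0,"dy": 0,"dz": 0,"gripper": -1},
    {"rx": 0,"ry": 0,"rz": -7.5,"dx": 0,"dy": 0,"dz": 0,"gripper": -1},
    {"rx": 0,"ry": 0,"rz": -7.5,"dx": 0,"dy": 0,"dz": 0,"gripper": -1},
    {"rx": 0,"ry": 0,"rz": -7.5,"dx": 0,"dy": 0,"dz": 0,"gripper": -1},
    {"rx": 0,"ry": 0,"rz": 0,"dx": 0,"dy": 0,"dz": 0,"gripper": -1},
    {"rx": 0,"ry": 0,"rz": 0,"dx": 0,"dy": -10,"dz": 0,"gripper": -1},
    {"rx": 0,"ry": 0,"rz": 0,"dx": 0,"dy": -14,"dz": 0,"gripper": -1},
    {"rx": 0,"ry": 0,"rz": 0,"dx": 0,"dy": -14,"dz": 0,"gripper": -1},
    {"rx": 0,"ry": 0,"rz": 0,"dx": 0,"dy": -14,"dz": 0,"gripper": -1},
    {"rx": 0,"ry": 0,"rz": 0,"dx": 0,"dy": 0,"dz": 0,"gripper": -1},
  ],
  grip_force=90,
)

```text
clock: 8.3
tcp_pos: [0.6459, 0.0103, 0.0624]
orientation: [-2.958, -1.056, 0.001]
contact_force: [1.1, -0.2, -2.1]
grip_width: 0.0244
gripper_force: 88.4
```

Run:
```python
from h import *
st(); snap("scene","s3",2,(260,140,560,340))
```

```text
8.3 [0.6459 0.0103 0.0624] pan xy -0.1358 0.0414 yaw 39.29 [ 1.1 -0.2 -2.1] [-0.09  0.06 -0.02]
```

View pics/s3.png

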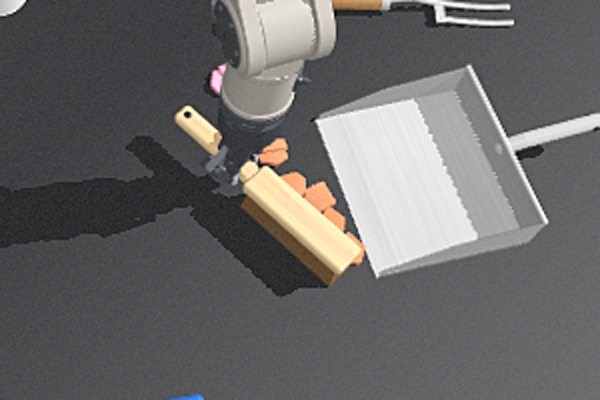

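The crop shows the brush turned, with the shards lined up along its front at (292,183), (320,195), (333,217) and (358,248). The rim shard is at (272,151). The outer shard is now inside the wall line, so I'll pivot about the free end back to parallel.

step_arm(
  moves=[
    {"rx": 0,"ry": 0,"rz": 5,"dx": -1,"dy": -15.4,"dz": 0,"gripper": -1},
    {"rx": 0,"ry": 0,"rz": 5,"dx": -1,"dy": -15.4,"dz": 0,"gripper": -1},
    {"rx": 0,"ry": 0,"rz": 5,"dx": -1,"dy": -15.4,"dz": 0,"gripper": -1},
    {"rx": 0,"ry": 0,"rz": 5,"dx": -1,"dy": -15.4,"dz": 0,"gripper": -1},
    {"rx": 0,"ry": 0,"rz": 5,"dx": -1,"dy": -15.4,"dz": 0,"gripper": -1},
    {"rx": 0,"ry": 0,"rz": 5,"dx": -1,"dy": -15.4,"dz": 0,"gripper": -1},
    {"rx": 0,"ry": 0,"rz": 0,"dx": 0,"dy": 0,"dz": 0,"gripper": -1},
  ],
  grip_force=90,
)

```text
clock: 9.22
tcp_pos: [0.6007, 0.0884, 0.0624]
orientation: [-3.131, -0.254, -0.0]
contact_force: [-0.3, -0.1, -1.7]
grip_width: 0.0244
gripper_force: 88.4
```

Run:
```python
from h import *
st(); snap("scene","s4",2,(260,140,560,340))
```

```text
9.225 [0.6007 0.0884 0.0624] pan xy -0.0515 0.0735 yaw 9.28 [-0.3 -0.1 -1.7] [-0.02  0.11 -0.04]
```

View pics/s4.png

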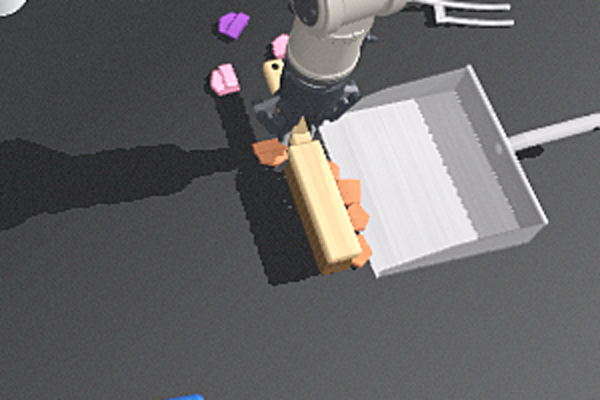

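The four shards lie along the brush front at (335,170), (350,190), (357,217) and (362,252), all inside the pan corner at (377,276). The rim shard is behind the near end at (270,152). Next I'll push over the lip while rising.

step_arm(
  moves=[
    {"rx": 0,"ry": 0,"rz": 0,"dx": -1,"dy": -10,"dz": 0,"gripper": -1},
    {"rx": 0,"ry": 0,"rz": 0,"dx": -1,"dy": -12,"dz": -0.5,"gripper": -1},
    {"rx": 0,"ry": 0,"rz": 0,"dx": 0,"dy": -12,"dz": -1.5,"gripper": -1},
    {"rx": 0,"ry": 0,"rz": 0,"dx": 0,"dy": -12,"dz": -1.5,"gripper": -1},
    {"rx": 0,"ry": 0,"rz": 0,"dx": 0,"dy": -12,"dz": -1.5,"gripper": -1},
    {"rx": 0,"ry": 0,"rz": 0,"dx": 0,"dy": -12,"dz": 0,"gripper": -1},
    {"rx": 0,"ry": 0,"rz": 0,"dx": 0,"dy": -12,"dz": 0,"gripper": -1},
    {"rx": 0,"ry": 0,"rz": 0,"dx": 0,"dy": 0,"dz": 0,"gripper": -1},
  ],
  grip_force=90,
)

```text
clock: 10.28
tcp_pos: [0.5853, 0.1698, 0.0673]
orientation: [-3.13, -0.254, -0.0]
contact_force: [-0.4, 0.6, -1.9]
grip_width: 0.0242
gripper_force: 88.4
```

Run:
```python
from h import *
st(); snap("scene","s5",2,(260,140,560,340))
```

```text
10.275 [0.5853 0.1698 0.0673] pan xy 0.0313 0.0757 yaw 9.27 [-0.4  0.6 -1.9] [-0.07  0.12 -0.01]
```

View pics/s5.png

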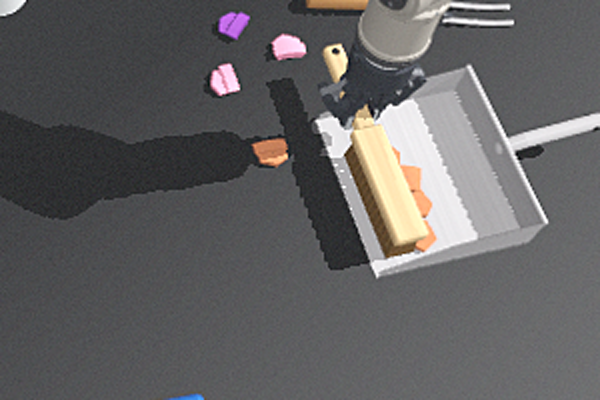

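The four shards are in the pan at (397,157), (410,178), (421,204) and (428,237), and the pan has not moved. The rim shard remains on the shelf at (270,152).

Run:
```python
from h import *
S=r.camera_info("scene")
th=np.radians(9.2); ux=np.array([-np.sin(th),np.cos(th)]); uy=np.array([-np.cos(th),-np.sin(th)])
for uv,z in (((270,152),.01),((252,143),.01),((288,153),.01),((262,165),.005),((317,121),.012),((377,277),0),((545,222),.06),((468,67),.06)):
    q=px2w(S,[np.array(uv)/2+[260,140]],z)[0,:2]; print(uv,((q-[.665,.151])@ux).round(3),((q-[.665,.151])@uy).round(3))
```

```text
(270, 152) -0.08 0.074
(252, 143) -0.099 0.092
(288, 153) -0.057 0.067
(262, 165) -0.094 0.06
(317, 121) -0.006 0.103
(377, 277) 0.001 -0.117
(545, 222) 0.2 -0.112
(468, 67) 0.197 0.114
```

step_arm(
  moves=[
    {"rx": 0,"ry": 0,"rz": 0,"dx": 0,"dy": 12,"dz": -3,"gripper": -1},
    {"rx": 0,"ry": 0,"rz": 0,"dx": 0,"dy": 12,"dz": -12,"gripper": -1},
    {"rx": 0,"ry": 0,"rz": 0,"dx": -7,"dy": 22,"dz": -10,"gripper": -1},
    {"rx": 0,"ry": 0,"rz": 0,"dx": -20,"dy": 40,"dz": 0,"gripper": -1},
    {"rx": 0,"ry": 0,"rz": 0,"dx": -20,"dy": 40,"dz": 0,"gripper": -1},
    {"rx": 0,"ry": 0,"rz": 0,"dx": 0,"dy": 40,"dz": 0,"gripper": -1},
    {"rx": 0,"ry": 0,"rz": 0,"dx": 0,"dy": 0,"dz": 0,"gripper": -1},
    {"rx": 0,"ry": 0,"rz": 0,"dx": 0,"dy": 0,"dz": 15,"gripper": -1},
    {"rx": 0,"ry": 0,"rz": 0,"dx": 0,"dy": 0,"dz": 15,"gripper": -1},
    {"rx": 0,"ry": 0,"rz": 0,"dx": 0,"dy": 0,"dz": 0,"gripper": -1},
  ],
  grip_force=90,
)

```text
clock: 11.58
tcp_pos: [0.565, -0.0024, 0.061]
orientation: [-3.131, -0.253, 0.003]
contact_force: [0.3, 0.6, -1.3]
grip_width: 0.0247
gripper_force: 88.6
```

Run:
```python
from h import *
st()
```

```text
11.575 [ 0.565  -0.0024  0.061 ] pan xy -0.1355 0.1233 yaw 9.23 [ 0.3  0.6 -1.3] [-0.03  0.1   0.01]
```

step_arm(
  moves=[
    {"rx": 0,"ry": 0,"rz": 0,"dx": 0,"dy": -10,"dz": -1,"gripper": -1},
    {"rx": 0,"ry": 0,"rz": 0,"dx": 0,"dy": -15,"dz": 0,"gripper": -1},
    {"rx": 0,"ry": 0,"rz": 0,"dx": 0,"dy": -15,"dz": 0,"gripper": -1},
    {"rx": 0,"ry": 0,"rz": 0,"dx": 0,"dy": -15,"dz": 0,"gripper": -1},
    {"rx": 0,"ry": 0,"rz": 0,"dx": 0,"dy": -15,"dz": 0,"gripper": -1},
    {"rx": 0,"ry": 0,"rz": 0,"dx": 0,"dy": -15,"dz": 0,"gripper": -1},
    {"rx": 0,"ry": 0,"rz": 0,"dx": 0,"dy": -15,"dz": 0,"gripper": -1},
    {"rx": 0,"ry": 0,"rz": 0,"dx": 0,"dy": -12,"dz": -1,"gripper": -1},
    {"rx": 0,"ry": 0,"rz": 0,"dx": 0,"dy": -12,"dz": -1.5,"gripper": -1},
    {"rx": 0,"ry": 0,"rz": 0,"dx": 0,"dy": -12,"dz": -1.5,"gripper": -1},
    {"rx": 0,"ry": 0,"rz": 0,"dx": 0,"dy": -12,"dz": -1.5,"gripper": -1},
    {"rx": 0,"ry": 0,"rz": 0,"dx": 0,"dy": -12,"dz": 0,"gripper": -1},
    {"rx": 0,"ry": 0,"rz": 0,"dx": 0,"dy": -10,"dz": 0,"gripper": -1},
    {"rx": 0,"ry": 0,"rz": 0,"dx": 0,"dy": 0,"dz": 0,"gripper": -1},
  ],
  grip_force=90,
)

```text
clock: 13.32
tcp_pos: [0.5384, 0.1656, 0.0688]
orientation: [-3.131, -0.253, -0.0]
contact_force: [0.2, -0.6, -1.4]
grip_width: 0.0244
gripper_force: 88.6
```

Run:
```python
from h import *
st(); snap("scene","s6",2,(260,140,560,340))
```

```text
13.325 [0.5384 0.1656 0.0688] pan xy 0.0346 0.1227 yaw 9.22 [ 0.2 -0.6 -1.4] [-0.03  0.14 -0.09]
```

View pics/s6.png

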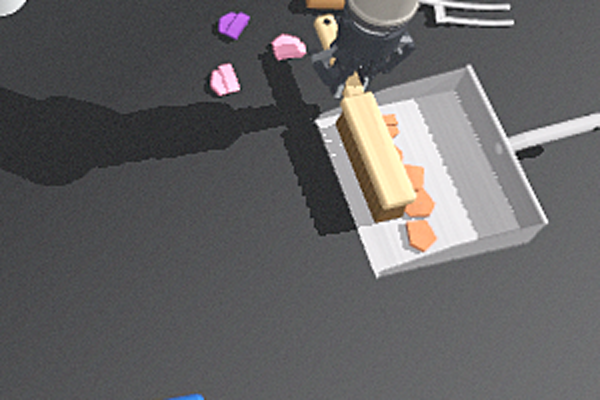

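All five shards are in the pan at (390,125), (398,155), (413,180), (418,203) and (422,237). The pan is in place and the look-alikes are untouched. Next I'll back off and put the brush down on the free shelf.

step_arm(
  moves=[
    {"rx": 0,"ry": 0,"rz": 0,"dx": 0,"dy": 12,"dz": -3,"gripper": -1},
    {"rx": 0,"ry": 0,"rz": 0,"dx": 0,"dy": 12,"dz": -12,"gripper": -1},
    {"rx": 0,"ry": 0,"rz": 0,"dx": 0,"dy": 22,"dz": -10,"gripper": -1},
    {"rx": 0,"ry": 0,"rz": 0,"dx": 0,"dy": 40,"dz": 0,"gripper": -1},
    {"rx": 0,"ry": 0,"rz": 0,"dx": 0,"dy": 50,"dz": 0,"gripper": -1},
    {"rx": 0,"ry": 0,"rz": 0,"dx": 0,"dy": 50,"dz": 0,"gripper": -1},
    {"rx": 0,"ry": 0,"rz": 0,"dx": 0,"dy": 50,"dz": 0,"gripper": -1},
    {"rx": 0,"ry": 0,"rz": 0,"dx": 0,"dy": 50,"dz": 0,"gripper": -1},
    {"rx": 0,"ry": 0,"rz": 0,"dx": 0,"dy": 30,"dz": 0,"gripper": -1},
    {"rx": 0,"ry": 0,"rz": 0,"dx": 0,"dy": 0,"dz": 0,"gripper": -1},
    {"rx": 0,"ry": 0,"rz": 0,"dx": 0,"dy": 0,"dz": 12,"gripper": -1},
    {"rx": 0,"ry": 0,"rz": 0,"dx": 0,"dy": 0,"dz": 12,"gripper": -1},
    {"rx": 0,"ry": 0,"rz": 0,"dx": 0,"dy": 0,"dz": 6,"gripper": -1},
    {"rx": 0,"ry": 0,"rz": 0,"dx": 0,"dy": 0,"dz": 0,"gripper": -1},
    {"rx": 0,"ry": 0,"rz": 0,"dx": 0,"dy": 0,"dz": 0,"gripper": -1},
  ],
  grip_force=90,
)

```text
clock: 15.25
tcp_pos: [0.589, -0.1473, 0.0639]
orientation: [3.132, 0.251, 0.0]
contact_force: [-0.2, 0.1, -1.2]
grip_width: 0.0245
gripper_force: 88.6
```

step_arm(
  moves=[
    {"rx": 0,"ry": 0,"rz": 0,"dx": 0,"dy": 0,"dz": 2,"gripper": -1},
    {"rx": 0,"ry": 0,"rz": 0,"dx": 0,"dy": 0,"dz": 1,"gripper": -1},
    {"rx": 0,"ry": 0,"rz": 0,"dx": 0,"dy": 0,"dz": 0.5,"gripper": -1},
    {"rx": 0,"ry": 0,"rz": 0,"dx": 0,"dy": 0,"dz": 0,"gripper": -1},
    {"rx": 0,"ry": 0,"rz": 0,"dx": 0,"dy": 0,"dz": 0,"gripper": -1},
  ],
)

```text
clock: 15.88
tcp_pos: [0.5887, -0.1476, 0.0604]
orientation: [3.132, 0.25, 0.0]
contact_force: [-1.1, -0.0, -2.1]
grip_width: 0.0245
gripper_force: 88.6
```

step_arm(
  moves=[
    {"rx": 0,"ry": 0,"rz": 0,"dx": 0,"dy": 0,"dz": 0.5,"gripper": -1},
    {"rx": 0,"ry": 0,"rz": 0,"dx": 0,"dy": 0,"dz": 0,"gripper": -0.2},
    {"rx": 0,"ry": 0,"rz": 0,"dx": 0,"dy": 0,"dz": 0,"gripper": 0.2},
    {"rx": 0,"ry": 0,"rz": 0,"dx": 0,"dy": 0,"dz": 0,"gripper": 1},
    {"rx": 0,"ry": 0,"rz": 0,"dx": 0,"dy": 0,"dz": 0,"gripper": 1},
    {"rx": 0,"ry": 0,"rz": 0,"dx": 0,"dy": 0,"dz": 0,"gripper": 1},
    {"rx": 0,"ry": 0,"rz": 0,"dx": 0,"dy": 0,"dz": 0,"gripper": 1},
    {"rx": 0,"ry": 0,"rz": 0,"dx": 0,"dy": 0,"dz": -15,"gripper": 1},
    {"rx": 0,"ry": 0,"rz": 0,"dx": 0,"dy": 0,"dz": -40,"gripper": 1},
    {"rx": 0,"ry": 0,"rz": 0,"dx": 0,"dy": 0,"dz": -50,"gripper": 1},
    {"rx": 0,"ry": 0,"rz": 0,"dx": -30,"dy": 0,"dz": -40,"gripper": 1},
    {"rx": 0,"ry": 0,"rz": 0,"dx": -30,"dy": 0,"dz": 0,"gripper": 1},
    {"rx": 0,"ry": 0,"rz": 0,"dx": 0,"dy": 0,"dz": 0,"gripper": 1},
    {"rx": 0,"ry": 0,"rz": 0,"dx": 0,"dy": 0,"dz": 0,"gripper": 1},
  ],
)

```text
clock: 17.62
tcp_pos: [0.5301, -0.1569, 0.2055]
orientation: [3.131, 0.25, 0.002]
contact_force: [-1.0, -0.1, -0.6]
grip_width: 0.0853
gripper_force: 0.0
```

Run:
```python
from h import *
st(); snap("scene","s7",1.25)
```

```text
17.625 [ 0.5301 -0.1569  0.2055] pan xy -0.2824 0.1824 yaw 9.14 [-1.  -0.1 -0.6] [-0.01 -0.07 -0.  ]
```

View pics/s7.png

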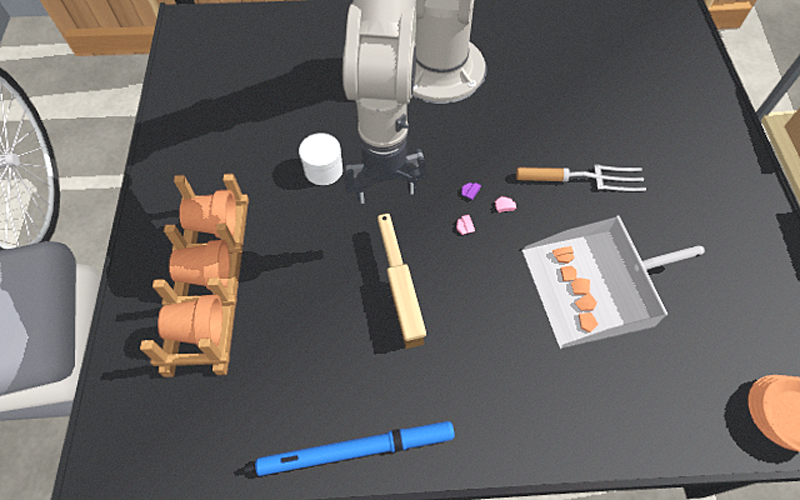

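All five shards lie in the pan, from (563,254) to (588,322), well past the lip. The brush stands upright around (405,300), clear of the pan, and nothing else has moved.

```bash
python3 -c "
from bench import r
print(r.hand_in())"
```

```text
the job is handed in; nothing more can be done
None
```

I swept all five shards well into the dustpan, stood the brush on its bristles clear of the pan, and handed the job in at about 18 s; the final picture shows nothing else moved, but hand-in returned no verdict.

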